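# Unlock the tasting dish and offer the truffle handle first

### The job

The customer at the card terminal has asked for the last truffle: pinch the wooden dish by its rim, away from its handle, turn it an eighth of a turn anticlockwise (seen from above) on its stand to free its bayonet, lift it straight off, and only then, in the air, turn it about a quarter turn clockwise so that its handle points at the card terminal. Keep the dish level and the truffle in its middle throughout, never touch the truffle, and disturb nothing else on the counter. Finish while holding the dish by its rim, level and motionless, at least 8 cm above where it sat, with the handle left free for the customer to take.

Things in the scene. Friction and masses are not known exactly. Their poses are not given: they have to be found in the camera images.
- stand: tasting stand fixed to the counter: white marble foot 120 mm across, steel stem, steel bayonet socket 82 mm across whose inner floor is 76 mm and whose collar top is 94 mm above the counter. Origin: centre of the foot's underside; z up on the socket's axis; x roughly towards the terminal. The dish sits loosely (about 3 mm of play up and sideways), turns with light friction, no spring
- stand_locked (a point): dark stud on the side of the socket's collar, 45 degrees anticlockwise (from above) of the stand's x axis: under the handle while the dish is locked (within 3 degrees). A hard stop lies about 8 degrees clockwise of it
- stand_free (a point): white stud on the side of the socket's collar, 90 degrees anticlockwise of the stand's x axis. With the handle over it (within about 8 degrees) the two lugs of the dish stand in the slots and it lifts straight out. A hard stop lies about 7 degrees anticlockwise of it
- dish: round turned beech dish, 0.16 kg or so, 132 mm across, with a tab handle and a steel bayonet hub under it. Origin: on its axis at the hub's underside, resting on the socket floor; x to the handle, z up. Rim: upright wall 9 mm thick (57 to 66 mm from the axis), its top 56 mm above the origin; inner floor a cone of 8 degrees, at 30 mm in the middle and 38 mm by the wall; plate's underside at 24 mm
- dish_rim_grip (a point): top of the dish's rim, middle of the wall, straight across from the handle: 61.5 mm from the axis, 56 mm above the dish's origin
- dish_handle (a point): on the tab handle (26 mm wide, 10 mm thick, its rounded end 119 mm from the axis), 95 mm from the dish's axis, at mid thickness, 47 mm above the dish's origin
- dish_middle (a point): middle of the dish's inner floor, 30 mm above the dish's origin
- truffle: the truffle: a hard chocolate ball 30 mm in diameter, dark brown with thin toffee lines, about 20 g, lying loose in the middle of the dish; it rolls. Its origin is a point on its skin, so use truffle_center
- truffle_center (a point): centre of the truffle
- terminal: black card terminal on a swivel foot, fixed, 129 x 107 x 197 mm high, about 0.23 m beyond the stand on the customer side, its keypad turned to the customer. Origin: under its middle, at counter height
- terminal_foot (a point): centre of the terminal's round foot, at counter height; the dish's handle has to point at it, seen from above
- bell: chrome service bell, 83 mm across, 74 mm high, loose, to the right of the stand; bystander. Origin: centre of its underside
- sugar_jar: sugar jar with a spoon in it, 74 mm across, 136 mm high with the spoon, loose, to the left; bystander. Origin: centre of its underside
- cup_stack: stack of white paper cups, 76 mm across, 113 mm high, loose, to the right; bystander. Origin: centre of its underside

How it is judged:
By the outcome, as a careful person would: the job done as asked, in the order asked, and still so for the second after the job is handed in, while the arm keeps its last pose, push and grip.
It also fails if it takes over 51 s, if anything falls off the work surface, if the arm or the gripper's body presses on something with over 40 N, if the wrist force passes 120 N, or if a joint passes its speed limit or range.

### The arm

A 7-joint arm with a two-finger parallel gripper is mounted at the origin on a cart in front of the work surface, level with it; the furniture and walls round the work are solid. World frame = base frame: x ahead of the robot, y to its left, z up, the work surface at z = 0. Lengths are in mm, angles in rad, forces in N, time in s.
With the tool pointing down it reaches from about 400 to 850 mm from the base axis. Payload 10.4 kg.
Tool frame: the origin (TCP) lies at the very end of the fingers, on their centre line; the grasp point (between the pads) lies ctrl.grip_depth behind it (ctrl.grip_depth is the distance from the TCP to the grasp point, in mm); z points along the fingers, y is the direction in which the jaws open and shut (so a half turn about z gives the same grasp; the last joint's range is limited). The gripper opens to 85 mm and grips with 20 to 120 N. Pads are 22 mm wide; open, the fingers measure 114 mm over their backs; the gripper's body (76 mm by 85 mm) begins 54 mm behind the grasp point. The pads swing forward as they close: fully open they stand 13 mm farther back than shut.
Start: joints at [1.301, 0.332, -0.065, 1.46, 0.022, 1.35, -0.088], TCP at [152.709, -606.078, 231.338] pointing down, gripper open.
Joint ranges: [-2.6, 2.6], [-0.5, 2.12], [-1.47, 1.34], [0.16, 2.42], [-1.27, 4.41], [0.06, 2.06], [-2.6, 2.6]. Speed limits (rad/s): [2.22, 2.22, 2.79, 2.79, 3.14, 3.14, 3.14].

### API

Orientations are given as [roll, pitch, yaw] about the fixed x, y, z axes, in that order (R = Rz(yaw) Ry(pitch) Rx(roll)).
In Python, from plant import ctrl gives the robot as it stands. The module is installed in compiled form; this text tells all that it offers. Calls block until the motion is done:
- ctrl.movep(position, orientation): joint-space move of the TCP to a pose.
- ctrl.move_l(position, rot=None, rate=150, force_limit=None): straight line of the TCP; rot=None keeps the orientation; rate is the mean speed in mm/s. With force_limit (N) it stops when the force on the tool has changed by that much, and returns True; else False.
- ctrl.move_j(angles): joint-space move.
- ctrl.release() and ctrl.close(grip_force=None): open the fingers fully, or close them until they stop; grip_force is the grip in N (None keeps the last).
- ctrl.pause(seconds).
- ctrl.solve_ik(position, orientation): joint angles nearest the present ones, or None.
- ctrl.read_camera(name): name is "side" or "top" or "wrist"; returns the picture (480x640x3 uint8, red, green, blue); there is no depth.
- ctrl.calibration(name): a dict with "K" (3x3 intrinsics, pixels), "eye" and "rotation" of the camera in the world; the wrist camera has in their place "mount" (4x4, takes a point from camera to tool coordinates, whose origin is the TCP and whose axes are the flange's). Camera axes: x right, y down, z forward; pixel columns grow to the right and rows downward; lengths in mm; the calibration is good to about 2 mm. A picture is of the moment at which its call begins: read the wrist's pose just before it. calibration takes no time and is no camera call.
A pose or a line that the arm cannot do raises ctrl.PlanningError and nothing moves.
- ctrl.job_done(): hands the job in, once; it reports no verdict.
Readings, each from a call of its own:
- ctrl.get_clock(): time.
- ctrl.get_qpos(): joint angles.
- ctrl.get_qvel(): joint speeds.
- ctrl.get_tau(): joint torques, N m.
- ctrl.get_tool_pos(): TCP position.
- ctrl.get_ee_rot(): TCP orientation.
- ctrl.get_wrist_force(): force on the tool from outside, world axes, zero at the start.
- ctrl.get_ft_torque(): the same for the moment, N m.
- ctrl.get_finger_gap(): opening from 0.0 (shut) to 1.0 (fully open).
Only numpy, scipy, OpenCV 4.12 (cv2) and the standard library are available. Lean on these libraries where they do the work, as an engineer would, in place of code of your own. Each camera call takes 0.05 s, during which the arm holds its last target. There are 200 camera calls.

## Working session

There is one attempt and no reset: what is moved stays moved. The work goes in short steps, each a Python script; the robot and the scene stay as the last script left them, time stands still between calls to the robot, and variables do not carry over. Pictures are saved under pics/ and viewed, about 8 in all and at most 12, crops included, and the job is handed in when it is done.

```bash
mkdir -p pics; ls
python3 - <<'E'
from plant import ctrl
import cv2,numpy as np
np.set_printoptions(precision=4,suppress=True)
print(ctrl.get_clock(),ctrl.grip_depth,ctrl.get_tool_pos(),ctrl.get_ee_rot())
for n in("top","side"):
    im=ctrl.read_camera(n);cv2.imwrite(f"pics/{n}0.png",im[:,:,::-1]);c=ctrl.calibration(n);print(n,c)
print(ctrl.calibration("wrist"))
E
```

```text
pics
0.0 18.700000000000003 [ 152.5609 -605.6879  230.5154] [-3.1402  0.0001  0.2467]
top {'K': array([[580.8327,   0.    , 314.6621],
       [  0.    , 580.8327, 242.6566],
       [  0.    ,   0.    ,   1.    ]]), 'eye': array([ 537.9846,   13.8539, 1292.0857]), 'rotation': array([-3.0962,  0.0118, -1.599 ])}
side {'K': array([[462.845 ,   0.    , 313.3982],
       [  0.    , 462.845 , 231.9721],
       [  0.    ,   0.    ,   1.    ]]), 'eye': array([234.6875, 973.9085, 637.8641]), 'rotation': array([-2.0531, -0.0126, -2.7805])}
{'K': array([[380.9247,   0.    , 320.3728],
       [  0.    , 380.9247, 239.4624],
       [  0.    ,   0.    ,   1.    ]]), 'mount': array([[   0.0007,   -0.9565,   -0.2919,   73.4653],
       [   1.    ,    0.0007,    0.    ,    0.2558],
       [   0.0002,   -0.2919,    0.9565, -142.1158],
       [   0.    ,    0.    ,    0.    ,    1.    ]])}
```

View pics/top0.png

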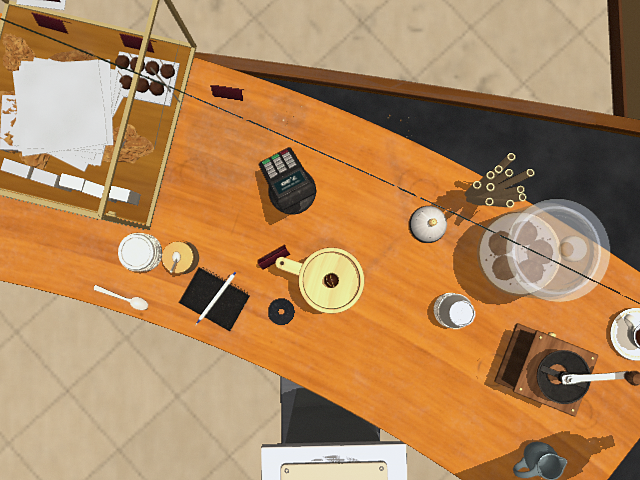

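View pics/side0.png

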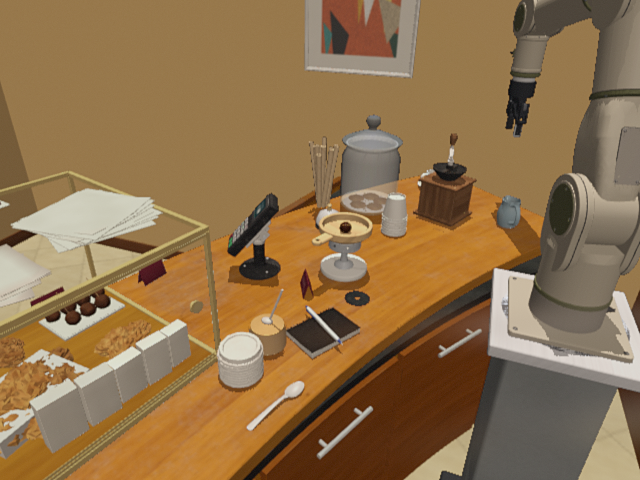

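```bash
cat > h.py <<'E'
from plant import ctrl
import cv2,numpy as np
from scipy.spatial.transform import Rotation as R
np.set_printoptions(precision=2,suppress=True)
def cam(n):
    c=ctrl.calibration(n)
    if n=="wrist":
        T=np.eye(4);T[:3,:3]=R.from_euler('xyz',ctrl.get_ee_rot()).as_matrix();T[:3,3]=ctrl.get_tool_pos();T=T@c["mount"]
        return c["K"],T[:3,3],T[:3,:3]
    return c["K"],np.array(c["eye"]),R.from_euler('xyz',c["rotation"]).as_matrix()
def back(c,uv,z):
    K,e,M=c;uv=np.atleast_2d(np.array(uv,float))
    d=(np.c_[uv,np.ones(len(uv))]@np.linalg.inv(K).T)@M.T
    return e+d*((z-e[2])/d[:,2])[:,None]
def proj(c,P):
    K,e,M=c;p=(np.atleast_2d(P)-e)@M@K.T;return p[:,:2]/p[:,2:]
def shot(n,name):
    c=cam(n);im=ctrl.read_camera(n);cv2.imwrite(f"pics/{name}.png",im[:,:,::-1]);return c,im
E
python3 - <<'E'
from h import *
im=cv2.imread("pics/top0.png");c=cam("top")
hsv=cv2.cvtColor(im,cv2.COLOR_BGR2HSV);print(hsv[275:282:6,310:320:3].tolist(),hsv[281,305:312].tolist(),hsv[265,285].tolist(),hsv[320,380].tolist())
print("dish",back(c,[[331,281],[277,262],[331,281]],132)); print("foot top",back(c,[[293,200]],5),"side",back(cam("side"),[[260,268]],5),"stand side",back(cam("side"),[[344,268]],10))
print("truffle",back(c,[[331,281]],121))
a=cv2.resize(im[140:330,230:400],None,fx=3.5,fy=3.5,interpolation=cv2.INTER_CUBIC)[:600]
b=cv2.imread("pics/side0.png");b=cv2.resize(b[180:300,220:400],None,fx=4,fy=4,interpolation=cv2.INTER_CUBIC)
cv2.imwrite("pics/a.png",b)
E
```

```text
[[[27, 90, 236], [30, 81, 236], [30, 84, 235], [28, 89, 234]], [[30, 79, 237], [28, 87, 235], [28, 90, 235], [30, 82, 236]]] [[23, 105, 235], [24, 103, 235], [25, 99, 234], [28, 90, 235], [31, 82, 237], [30, 79, 237], [31, 80, 238]] [29, 85, 237] [16, 198, 231]
dish [[513.59  -4.36 132.  ]
 [554.48 102.34 132.  ]
 [513.59  -4.36 132.  ]]
foot top [[693.23  72.9    5.  ]] side [[710.78  77.48   5.  ]] stand side [[508.65   5.07  10.  ]]
truffle [[513.36  -4.53 121.  ]]
```

View pics/a.png

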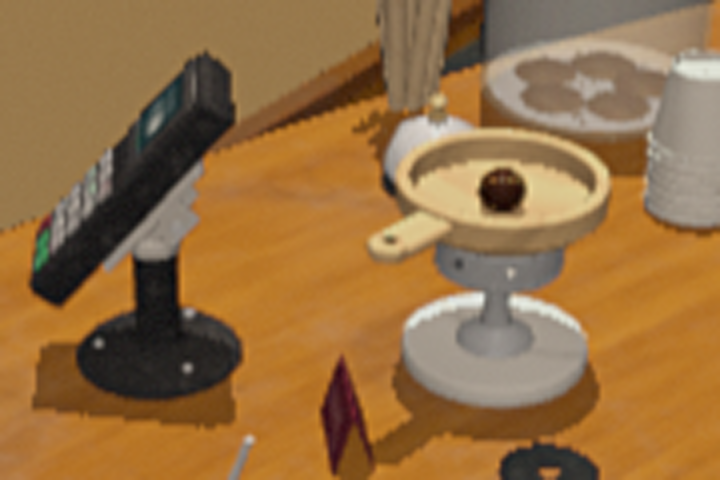

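```bash
cat >> h.py <<'E'
from scipy.optimize import least_squares
def dishfit(c,im,guess,zr=132,zh=128,hmin=85):
    """im RGB; returns centre xy, radius, handle azimuth deg, rms"""
    hsv=cv2.cvtColor(im,cv2.COLOR_RGB2HSV)
    m=cv2.inRange(hsv,(17,30,90),(42,150,255))
    m=cv2.morphologyEx(m,cv2.MORPH_OPEN,np.ones((2,2)))
    n,l,s,ce=cv2.connectedComponentsWithStats(m)
    g=proj(c,[*guess,zr])[0]
    i=max(range(1,n),key=lambda k:s[k,4]-5*np.hypot(*(ce[k]-g)))
    mm=(l==i).astype(np.uint8)
    ct=max(cv2.findContours(mm,cv2.RETR_EXTERNAL,cv2.CHAIN_APPROX_NONE)[0],key=len)[:,0]
    P=back(c,ct,zr)[:,:2]
    k=np.ones(len(P),bool);p=np.array([*guess,66.])
    for _ in range(6):
        f=lambda q:np.hypot(*(P[k]-q[:2]).T)-q[2]
        p=least_squares(f,p,loss='soft_l1').x;r=np.hypot(*(P-p[:2]).T)-p[2];k=np.abs(r)<5
    yy,xx=np.nonzero(mm);H=back(c,np.c_[xx,yy],zh)[:,:2]-p[:2];d=np.hypot(*H.T);H=H[(d>hmin)&(d<122)]
    return p,np.degrees(np.arctan2(*H.mean(0)[::-1])),r[k].std(),k.mean(),d.max()
E
python3 - <<'E'
from h import *
im=cv2.imread("pics/top0.png")[:,:,::-1].copy()
print(dishfit(cam("top"),im,(513.6,-4.4)))
ctrl.move_l([152.5,-605.7,400])
c=np.array([513.,-4.]);a=np.radians(249)
g=c+61.5*np.array([np.cos(a),np.sin(a)])
ctrl.movep([520,-30,330],[np.pi,0,np.radians(-21)])
print(ctrl.get_clock(),ctrl.get_qpos())
for az in(249,294,204):
    a=np.radians(az);yaw=np.radians(az-270);q=ctrl.solve_ik([*(c+61.5*np.array([np.cos(a),np.sin(a)])),230],[np.pi,0,yaw]);print(az,q)
cw,im=shot("wrist","w1");print(dishfit(cw,im,c))
cv2.imwrite("pics/w1.png",im[:,:,::-1])
E
```

```text
(array([302.24, 415.19, 246.8 ]), np.float64(-161.8190408651387), np.float64(2.370277714822714), np.float64(0.10046728971962617), np.float64(335.59739076497715))
3.8167 [ 0.75  0.14 -0.86  1.53  0.11  1.52 -2.04]
249 [ 0.83  0.11 -0.84  1.76  0.09  1.3  -1.97]
294 [ 0.8   0.26 -0.9   1.65  0.21  1.34 -1.28]
204 None
(array([516.17,  -7.79,  61.45]), np.float64(71.4734147824314), np.float64(1.962539362345076), np.float64(0.46619718309859154), np.float64(118.63739815015295))
```

View pics/w1.png

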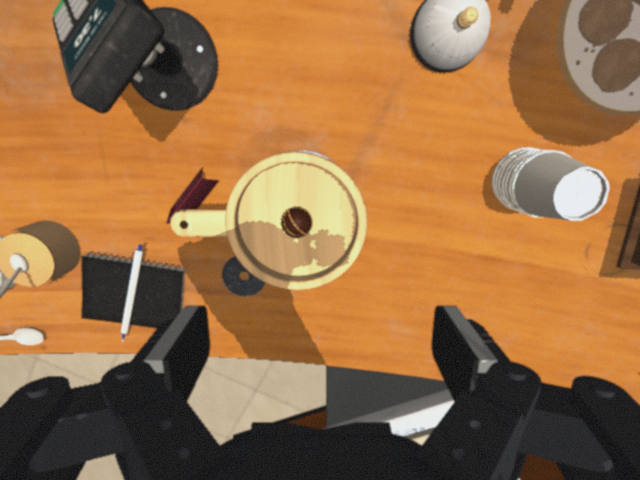

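Run:
```python
from h import *
im=cv2.imread("pics/w1.png");c=cam("wrist")
hsv=cv2.cvtColor(im,cv2.COLOR_BGR2HSV)
for u,v in[(190,222),(296,170),(260,260),(240,250),(360,222),(296,285),(325,245),(380,222),(290,330),(296,148)]:print((u,v),hsv[v,u],end=' ')
print()
# radial edge search for outer rim: strongest saturation step near r=66 on z=132
def ring(c0,r0,z,ch,lo=-10,hi=10):
    out=[]
    for t in np.radians(np.arange(0,360,3)):
        rr=np.arange(r0+lo,r0+hi,.25);P=np.c_[c0[0]+rr*np.cos(t),c0[1]+rr*np.sin(t),0*rr+z]
        uv=proj(c,P).astype(np.float32);s=cv2.remap(ch,uv[:,:1],uv[:,1:],cv2.INTER_LINEAR)[:,0]
        g=np.gradient(cv2.GaussianBlur(s.reshape(-1,1).astype(np.float32),(1,9),2)[:,0]);i=np.argmax(g);out.append([*P[i,:2],g[i],np.degrees(t)])
    return np.array(out)
S=hsv[:,:,1].copy();c0=back(c,[[296.5,220.5]],132)[0,:2]
print("hand",c0)
for _ in range(2):
    o=ring(c0,66,132,S);o=o[o[:,2]>np.median(o[:,2])*.5]
    f=least_squares(lambda q:np.hypot(o[:,0]-q[0],o[:,1]-q[1])-q[2],[*c0,66],loss='soft_l1');c0=f.x[:2]
    print(f.x,np.abs(f.fun).mean(),len(o))
h=back(c,[[181,223]],128)[0,:2]-c0;print("handle",h,np.hypot(*h),np.degrees(np.arctan2(h[1],h[0])))
print("truffle",back(c,[[297,222]],121)[0]-[*c0,0])
# terminal foot: dark region contour points on right side
V=hsv[:,:,2]
fp=np.array([(217,60),(213,80),(200,100),(180,110),(190,11),(207,30)])
P=back(c,fp,8)[:,:2];f=least_squares(lambda q:np.hypot(*(P-q[:2]).T)-q[2],[700,77,48]);print("foot",f.x,f.fun)
b=cv2.resize(im[0:130,130:240],None,fx=4,fy=4);cv2.imwrite("pics/foot.png",b)
```

```text
(190, 222) [ 31  54 235] (296, 170) [ 24  95 233] (260, 260) [ 16 115 191] (240, 250) [ 17 115 177] (360, 222) [ 25  91 232] (296, 285) [ 30  73 233] (325, 245) [ 16 116 197] (380, 222) [ 15 182 220] (290, 330) [ 14 172 141] (296, 148) [ 14 158 202] 
hand [516.63  -6.95]
[513.71  -5.01  65.62] 0.5130421515628318 102
[513.66  -4.95  65.63] 0.5243145709151661 103
handle [38.54 99.94] 107.11249982137004 68.9115594843715
truffle [ -0.89  -0.25 121.  ]
foot [714.91  76.76  55.5 ] [ 0.78 -0.47 -0.2   0.19  0.02 -0.31]
```

View pics/foot.png

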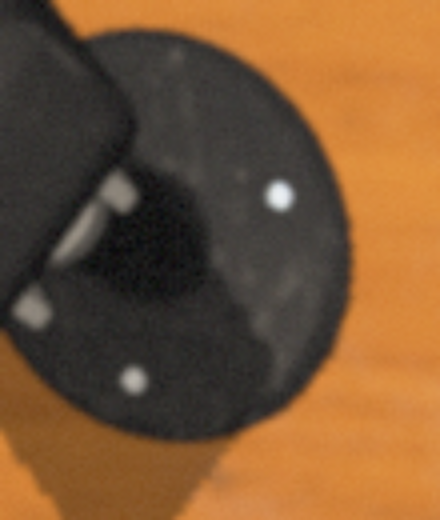

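```bash
cat >> h.py <<'E'
C=np.array([513.7,-5.0]);AZ0=248.9
def pose(az,r,z,c=C):
    a=np.radians(az);return [c[0]+r*np.cos(a),c[1]+r*np.sin(a),z],[np.pi,0,np.radians((az-90+180)%360-180)]
E
python3 - <<'E'
from h import *
p,o=pose(AZ0,64,250);q=ctrl.solve_ik(p,o);print(p,o,q)
for az in(AZ0+45,AZ0-45):
    print(az,ctrl.solve_ik(*pose(az,64,250)),ctrl.solve_ik(*pose(az,64,125)))
ctrl.movep(p,o);print(ctrl.get_clock(),ctrl.get_qpos())
for az in(AZ0+45,AZ0-46.5):
    print(az,ctrl.solve_ik(*pose(az,61.5,125)),ctrl.solve_ik(*pose(az,61.5,240)))
ctrl.move_l(pose(AZ0,64,168)[0]);print(ctrl.get_tool_pos(),ctrl.get_ee_rot(),ctrl.get_wrist_force())
c,im=shot("wrist","w2")
print(proj(c,[*C,121]),proj(c,[*C,132]))
E
```

```text
[np.float64(490.66020428031675), np.float64(-64.70902622883129), 250] [3.141592653589793, 0, np.float64(2.7733281814189894)] [ 1.09  0.15 -1.12  1.72  0.14  1.35  1.14]
293.9 [ 1.04  0.37 -1.24  1.61  0.36  1.42  1.76] [ 1.02  0.55 -1.24  1.76  0.55  1.23  1.62]
203.9 [ 0.98 -0.01 -0.98  1.81 -0.01  1.34  0.42] [ 0.95  0.16 -1.03  1.98  0.16  1.08  0.27]
6.55 [ 1.09  0.15 -1.12  1.72  0.14  1.35  1.14]
293.9 [ 0.96  0.48 -1.14  1.77  0.47  1.2   1.67] [ 1.02  0.36 -1.2   1.62  0.34  1.39  1.76]
202.4 [ 0.95  0.17 -1.04  1.97  0.17  1.09  0.23] [ 1.05  0.01 -1.06  1.82  0.    1.32  0.37]
[491.15 -64.51 168.76] [3.14 0.   2.77] [0.94 0.28 0.36]
[[440.81 269.32]] [[447.38 277.26]]
```

View pics/w2.png

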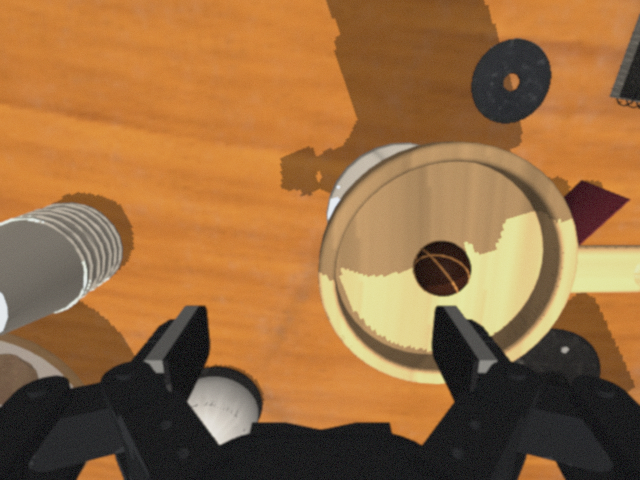

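Run:
```python
from h import *
print(ctrl.move_l(pose(AZ0,64.2,140)[0],rate=60,force_limit=8))
print(ctrl.move_l(pose(AZ0,64.2,122.6)[0],rate=30,force_limit=5),ctrl.get_tool_pos(),ctrl.get_wrist_force())
c,im=shot("wrist","w3")
ctrl.close(25);print(ctrl.get_finger_gap(),ctrl.get_clock(),ctrl.get_wrist_force(),ctrl.get_ft_torque())
c,im2=shot("wrist","w4")
cv2.imwrite("pics/w34.png",cv2.resize(np.hstack([im,im2]),(800,300))[:,:,::-1])
```

```text
False
False [490.66 -64.82 122.65] [ 0.57  0.77 -0.25]
0.09446514680144891 9.3833 [-0.01  1.69  0.55] [ 0.36 -0.1  -0.01]
```

View pics/w34.png

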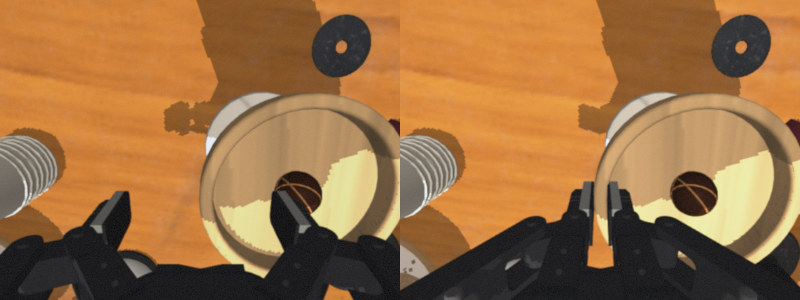

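Run:
```python
from h import *
ctrl.close(80)
ctrl.move_l(pose(AZ0,61.6,122.8)[0],rate=10)
print(ctrl.get_finger_gap(),ctrl.get_tool_pos(),ctrl.get_wrist_force(),ctrl.get_ft_torque())
for d in(9,18,27,36,45):
    p,o=pose(AZ0+d,61.6,122.8);s=ctrl.move_l(p,o,rate=15,force_limit=20)
    print(d,s,ctrl.get_wrist_force(),ctrl.get_ft_torque(),ctrl.get_clock())
    if s:break
print(ctrl.get_finger_gap(),ctrl.get_tool_pos(),np.degrees(ctrl.get_ee_rot()))
c,im=shot("wrist","w5");cs,ims=shot("side","s5")
t=cv2.resize(ims[195:285,290:410],(400,300),interpolation=cv2.INTER_CUBIC)
cv2.imwrite("pics/w5s.png",np.hstack([cv2.resize(im,(400,300)),t])[:,:,::-1])
```

```text
0.07280457493014446 [491.35 -63.8  123.05] [-2.84 -2.89  6.06] [-0.83  0.71  0.04]
9 False [-4.52 -0.8   4.54] [-0.12  1.13  0.16] 10.85
18 False [-3.16 -0.05  1.4 ] [0.01 0.71 0.05] 11.6417
27 False [-1.91  0.17  0.78] [-0.11  0.62  0.1 ] 12.4333
36 False [-3.03 -0.99  1.4 ] [-0.19  0.63  0.07] 13.225
45 False [-1.7  -0.88  2.53] [-0.34  0.62  0.13] 14.0167
0.07638342922938128 [538.66 -61.33 122.81] [-180.      0.01 -156.13]
```

View pics/w5s.png

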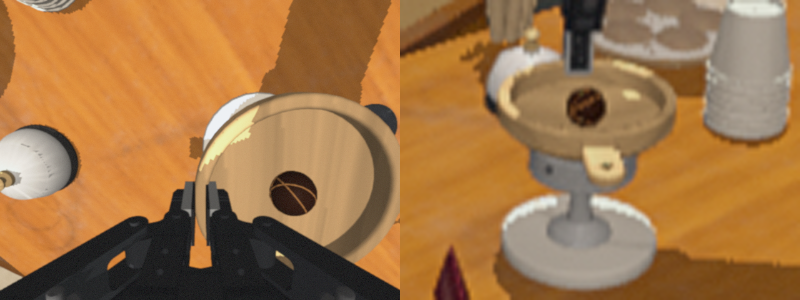

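Run:
```python
from h import *
ctrl.close(110)
p=np.array(pose(AZ0+45,61.6,122.8)[0]);f0=ctrl.get_wrist_force()
s=ctrl.move_l(p+[0,0,8],rate=10,force_limit=10);print(s,ctrl.get_tool_pos(),f0,ctrl.get_wrist_force(),ctrl.get_ft_torque())
if not s:
    s=ctrl.move_l(p+[0,0,30],rate=20,force_limit=10);print(s,ctrl.get_wrist_force(),ctrl.get_ft_torque(),ctrl.get_finger_gap())
    if not s: ctrl.move_l(p+[0,0,112],rate=40)
print(ctrl.get_clock(),ctrl.get_tool_pos())
c,im=shot("wrist","w6");cs,ims=shot("side","s6")
t=cv2.resize(ims[165:285,270:430],(400,300),interpolation=cv2.INTER_CUBIC)
cv2.imwrite("pics/w6s.png",np.hstack([cv2.resize(im,(400,300)),t])[:,:,::-1])
```

```text
False [538.61 -61.37 130.73] [-1.5  -1.75  3.11] [ 0.74 -0.11 -1.97] [-0.14 -0.08 -0.05]
False [-0.63 -0.26 -3.06] [-0.14 -0.02  0.04] 0.06071564666273633
18.7333 [538.59 -61.35 234.68]
```

View pics/w6s.png

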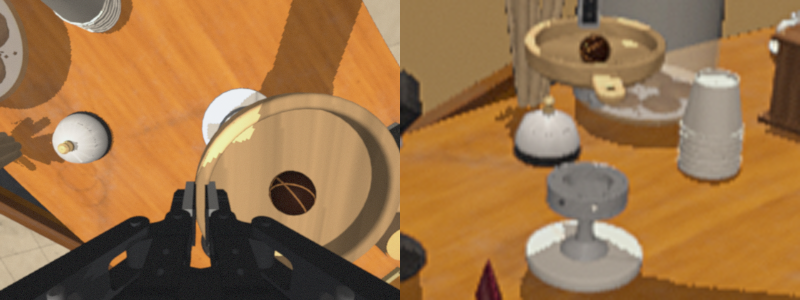

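Run:
```python
from h import *
for d in np.linspace(45,-46.5,13)[1:]:
    p,o=pose(AZ0+d,61.6,235);ctrl.move_l(p,o,rate=20)
ctrl.pause(.5)
print(ctrl.get_clock(),ctrl.get_tool_pos(),np.degrees(ctrl.get_ee_rot()),ctrl.get_finger_gap(),ctrl.get_wrist_force(),ctrl.get_qvel())
c,im=shot("wrist","w7");ct,imt=shot("top","t7");cs,ims=shot("side","s7")
print("exp dish centre",proj(ct,[*C,244]), "handle pts",proj(ct,[C[0]+119*np.cos(np.radians(22.4)),C[1]+119*np.sin(np.radians(22.4)),240]),"foot",proj(ct,[713,77,0]),proj(ct,[0,0,0]))
a=cv2.resize(imt[150:330,230:430],(400,360),interpolation=cv2.INTER_CUBIC);b=cv2.resize(ims[150:300,220:387],(400,360),interpolation=cv2.INTER_CUBIC)
cv2.imwrite("pics/f7.png",np.hstack([a,b])[:,:,::-1])
```

```text
26.0333 [456.73 -28.48 234.98] [-180.     -0.    112.41] 0.0650138309780875 [ 0.07 -0.01 -2.75] [ 0.  0. -0.  0. -0. -0. -0.]
exp dish centre [[332.37 282.21]] handle pts [[305.58 222.2 ]] foot [[291.04 191.52]] [[334.97 515.82]]
```

View pics/f7.png

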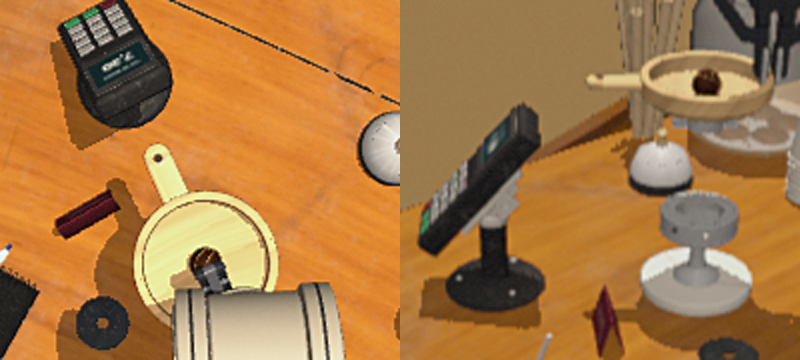

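View pics/w7.png

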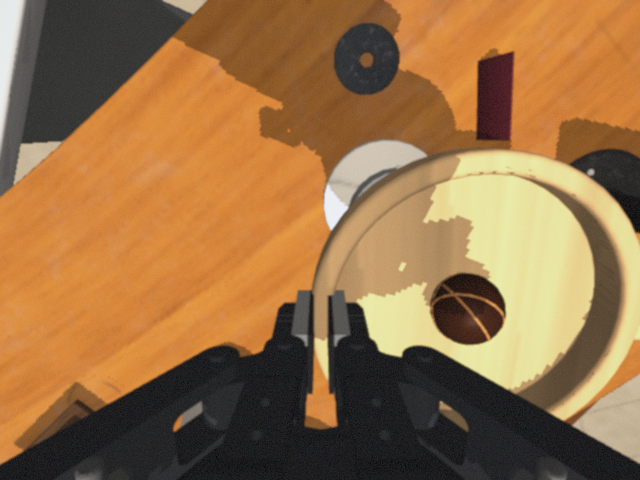

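Run:
```python
from h import *
def an(n,z,box,name):
    c=cam(n);im=cv2.imread(f"pics/{name}.png");hsv=cv2.cvtColor(im,cv2.COLOR_BGR2HSV)
    m=cv2.inRange(hsv,(19,30,150),(42,150,255));yy,xx=np.nonzero(m);P=back(c,np.c_[xx,yy],z)[:,:2]
    return P
for name,z,az0,zr in(("top0",128,68.9,132),("t7",240,22.4,244)):
    P=an("top",z,None,name);D=P-C;r=np.hypot(*D.T);a=np.degrees(np.arctan2(D[:,1],D[:,0]))
    k=(r>72)&(r<122)&(np.abs(a-az0)<12);print(name,k.sum(),a[k].mean(),r[k].max(),"mid",C+D[k].mean(0))
    k2=k;q=np.polyfit(r[k2]-95,a[k2],1);print(q)
    Q=an("top",zr,None,name);d=Q-C;rr=np.hypot(*d.T);t=np.degrees(np.arctan2(d[:,1],d[:,0]))
    e=[rr[(np.abs(t-s)<5)&(rr<75)].max() for s in(-30,0,60,90,120,150)];print("rim radii",np.array(e))
    print("line dir",np.degrees(np.arctan2(*(np.linalg.svd(D[k]-D[k].mean(0),full_matrices=False)[2][0][::-1]))))
```

```text
top0 249 67.9377523362994 118.40098440817357 mid [548.78  81.65]
[ 0.01 67.95]
rim radii [65.96 66.01 74.65 64.72 63.11 62.82]
line dir -110.72504183327047
t7 301 21.966761200407877 118.29876645704837 mid [600.37  30.  ]
[ 0.01 21.98]
rim radii [65.52 65.52 64.73 64.06 63.69 64.22]
line dir -156.59261364165613
```

Run:
```python
from plant import ctrl
ctrl.job_done();print(ctrl.get_clock(),ctrl.get_tool_pos(),ctrl.get_finger_gap())
```

```text
the job is handed in; nothing more can be done
the job is handed in; nothing more can be done
```

The job is done and handed in: the gripper holds the dish by its rim, still, about 11 cm above where it sat, with the handle pointing at the card terminal and free to take.

**What I did:** I pinched the rim straight across from the handle and turned the dish 45° anticlockwise on its stand. I then lifted it straight off and, in the air, turned it 91.5° clockwise. The arm was at rest at 26 s, before hand-in.

**Last checks:**
- **Forces:** side forces stayed under 5 N while turning, and the lift met no resistance. The grip opening was steady and the joint speeds were zero.
- **Aim:** the handle points at 22.0° to 23.4° seen from above, depending on how I fit it. The terminal's foot is at about 22.2° to 22.7°, so the aim is within about 1°.
- **Truffle and level:** by eye, the pictures show the truffle in the middle, the dish level and the neighbouring items in view undisturbed. I did not measure the tilt with any instrument.

**Disagreement:** my two measurements of the terminal's foot differed by about 4 mm, which is about 0.5° of aim.

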